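Pinch the test cell in the bench slide and lock the carriage stop

ROBOT

A 6-joint arm with a two-finger parallel gripper is mounted at the origin on the work surface. World frame = base frame: x ahead of the robot, y to its left, z up, the work surface at z = 0. Lengths are in m, angles in rad, forces in N, time in s.
With the tool pointing down it reaches from about 0.3 to 0.875 m from the base axis. Payload 6.4 kg.
Tool frame: the origin (TCP) lies between the finger pads; the fingertips stand 25 mm ahead of it and the grasp point (between the pads) lies 6 mm ahead of it; z points along the fingers, y is the line along which they close (so a half turn about z gives the same grasp; the last joint's range is limited). The gripper opens to 85 mm and grips with 20 to 120 N. Pads are 22 mm wide; open, the fingers measure 114 mm over their backs; the gripper's body (76 mm by 85 mm) begins 54 mm behind the grasp point. The pads swing forward as they close: fully open they stand 13 mm farther back than shut.
Start: joints at [0.996, 0.181, 1.607, -0, 1.354, -0.206], TCP at [0.207, 0.536, 0.256] pointing down, gripper open.
Joint ranges: [-2.99, 2.99], [-0.89, 2.07], [0.3, 2.58], [-1.14, 4.28], [0, 2.63], [-3.12, 3.12]. Speed limits (rad/s): [2.57, 2.57, 3.01, 3.14, 3.14, 3.14].

INTERFACE

Orientations are given as a unit quaternion [w, x, y, z].
In Python, from bench import ctrl gives the robot as it stands.
- The arm moves only by the tool servo_tool, never from a script. Its argument "series" is text: rows parted by semicolons, each of 7 numbers parted by spaces: the gripper command: -1 is fully open, 1 is shut, values between are in proportion, then the shift along the tool's x, y, z in m, then the turn, a rotation vector about the tool's x, y, z in degrees. A call has 1 to 12 rows; each row is the pose to reach, as a shift and turn from the pose commanded when the call began, along the tool's axes at that moment; what a row does not reach only later rows make up. A row lasts 1/12 s, in which the tool goes at most 41.7 mm and 7.16 degrees, less where a joint would pass 70% of its speed; a pose out of reach is approached as far as the arm can. A call with a gripper value outside its range is refused whole. The fingers move at their own pace and stop on an object; the grip force is fixed at half the most. Time passes only in rows, so rows that repeat a pose let the fingers close. It gives the time, the measured TCP pose, the force, the opening and the grip force at its end, in the units of the state.
- ctrl.get_obs(): the state, without advancing time (a new reading comes with each control period).
- ctrl.camera(name): name is "scene" or "side" or "wrist"; returns a dict with "img" (400x640x3 uint8, red, green, blue), "z_map" (400x640 float32, m along the optical axis (not along the pixel's ray), 0 where there is no reading), "fovy" (degrees; the focal length in pixels is half the picture's height over the tangent of half this angle, whatever the lens; pixels are square), "cx", "cy" (the principal point, pixels), "extrinsics" (4x4, takes a point from camera to world coordinates); the wrist camera has in their place "T_tool_cam" (4x4, takes a point from camera to tool coordinates, whose origin is the TCP and whose axes are the flange's). Camera axes: x right, y down, z forward; pixel columns grow to the right and rows downward; lengths in m; the calibration is good to about 2 mm. The wrist camera is an equidistant fisheye: a pixel r from the principal point sees the ray r / f radians off the axis. A picture is of the moment at which its call begins: read the wrist's pose just before it.
- ctrl.hand_in(): hands the job in; it is judged then, once.
The state is a dict: "time_s": time; "q": joint angles; "dq": joint speeds; "joint_efforts": joint torques, N m; "eef_pos": TCP position; "eef_rot": TCP orientation; "wrist_force": force on the tool from outside, world axes, zero at the start; "torque": the same for the moment, N m; "opening": opening from 0.0 (shut) to 1.0 (fully open); "grasp_force": force on a finger pad.
Only numpy, scipy, OpenCV 4.12 (cv2) and the standard library are available. Lean on these libraries where they do the work, as an engineer would, in place of code of your own. Each camera call takes 0.05 s, during which the arm holds its last target. There are 200 camera calls.

TASK

The sliding stop of the bench slide is lightly clamped: turn its black knob anticlockwise until the clamp is free, then slide the stop along its rail so that it pushes the steel test cell against the red spring plunger and presses the plunger in by clearly more than half of its 10 mm travel. Tighten the knob clockwise, firmly, as far as it will go, so that the stop stays put and the plunger stays pressed in when you let go. Free the stop before you move it along, keep the cell lying in its cradle, and leave the other things on the bench where they are.

Things in the scene. Friction and masses are not known exactly. Their poses are not given: they have to be found in the camera images.
- slide: Bench slide, fixed: blue base plate 150 mm (x) by 400 mm (y), 12 mm thick. Origin on the table top; y runs along the rail from the rail end to the fence. On its line x = 0: rail y -0.17 to 0.05, V cradle 0.06 to 0.15, fence 22 mm thick and 92 mm high from y 0.18. Everything near the stop is lower than 82 mm above the table.
- rail: Steel rail, 36 mm wide, 225 mm long, its top 30 mm above the table. Origin 18 mm below its top at mid length; y along the rail.
- pad: Brass clamp pad hidden inside the stop, under the knob, pressed down on the rail by the knob's screw through a stiff spring; it grips harder the further the knob is tightened. Origin at its underside.
- stop (a joint): Travel of the grey sliding stop along the rail, metres, growing towards the cradle and plunger (along the slide's +y), 0 to 0.14. The stop's block is 60 by 60 mm, 75 mm high above the table. Free, it slides with about 2 N.
- stop_face (a point): Centre of the stop's flat orange pushing face (46 by 46 mm), 36 mm ahead of the knob axis along the slide's y, 58 mm above the table. This face touches the end of the cell.
- knob: Black bar knob on the stop: 48 mm long (x), 12 mm wide (y, grip across it), 30 mm high; origin at the bar's centre, on its upright axis, 114 mm above the table; 20 mm free below the bar. Clockwise from above tightens. Stiff: 0.14 N m free, 0.25 N m at its hard tight end; free to tight needs more than one wrist turn. It rides with the stop, which can be moved by it.
- cell: Steel test cell, a loose cylinder of 44 mm diameter and 110 mm length over its 28 mm end bosses, 0.4 kg, with two blue bands, lying in the V cradle. Origin at its centre, y along its axis (58 mm above the table).
- plunger (a joint): How far the red spring plunger is pressed into the fence, metres: 0 out, 0.010 fully in. It pushes back with about 4 N at first and 8 N fully in; with the friction of stop and cell, pushing it home takes 12 to 16 N.
- plunger_head (a point): Centre of the red face (26 mm diameter) of the spring plunger, which the far end of the cell touches; moves with the plunger along the slide's y.
- spare_cell: Bystander: a second cell standing upright, 44 mm diameter, 110 mm high; origin under it.
- jar_blue: Bystander: glass jar with blue lid, 54 mm diameter, 75 mm high; origin under it.
- jar_green: Bystander: glass jar with green lid, 54 mm diameter, 75 mm high; origin under it.
- wrench: Bystander: spanner 140 mm long lying on the base plate beside the rail; origin under its middle.
- gauge_disc: Bystander: brass disc 32 mm diameter, 12 mm thick, lying on the base plate beside the cradle; origin under it.
- dish: Bystander: white dish 80 mm wide, 22 mm high; origin under it.

How it is judged:
By the outcome, as a careful person would: the job done as asked, in the order asked, and still so for the second after the job is handed in, with the robot touching nothing.
It also fails if it takes over 58 s, if anything falls off the work surface, if the arm or the gripper's body presses on something with over 40 N, if the wrist force passes 120 N, or if a joint passes its speed limit or range.

## Working session

There is one attempt and no reset: what is moved stays moved. The work goes in short steps, Python scripts to look and compute and a tool call to move; the robot and the scene stay as the last step left them, time stands still between calls to the robot, and variables do not carry over. Pictures are saved under pics/ and viewed, at most 10 in all, crops included, and the job is handed in when it is done.

Besides the shell and the picture viewer there is one more tool, called after "Request:" as name(argument=value, ...) on one line, values as JSON. servo_tool: Moves the arm, as the interface text tells. Its arguments: {"type":"object","properties":{"series":{"type":"string"}},"required":["series"]}

```bash
mkdir -p pics
cat > h.py <<'E'
import numpy as np,cv2
from bench import ctrl
from scipy.spatial.transform import Rotation as R
def cloud(c):
    f=200/np.tan(np.radians(c["fovy"])/2); z=c["z_map"]
    v,u=np.mgrid[0:400,0:640]
    p=np.stack([(u-c["cx"])/f*z,(v-c["cy"])/f*z,z],-1)
    E=c["extrinsics"]; return p@E[:3,:3].T+E[:3,3]
def save(n,c): cv2.imwrite(n,c["img"][:,:,::-1])
E
python3 - <<'E'
from h import *
o=ctrl.get_obs(); print(o)
for n in("scene","side"):
    c=ctrl.camera(n); save(f"pics/{n}.png",c); P=cloud(c); np.save(n+".npy",P)
    z=P[...,2]; hsv=cv2.cvtColor(c["img"],cv2.COLOR_RGB2HSV)
    h,s,v=[hsv[...,i].astype(int) for i in range(3)]
    ok=c["z_map"]>0
    for nm,m in dict(orange=(h>8)&(h<22)&(s>150)&(v>120),red=((h<6)|(h>174))&(s>150)&(v>80),black=(v<50)&(z>.09)&(z<.14),base=(h>95)&(h<125)&(s>90)&(z>.005)&(z<.02)).items():
        m=m&ok&(np.abs(P[...,0])<1)
        if m.sum()>5:
            q=P[m]; vv,uu=np.nonzero(m); print(n,nm,m.sum(),np.median(uu),np.median(vv),np.median(q,0).round(3),np.percentile(q,3,0).round(3),np.percentile(q,97,0).round(3))
            if nm=="base": print(cv2.minAreaRect(q[:,:2].astype(np.float32)))
E
```

```text
{'time_s': 0.0, 'q': array([ 9.95707227e-01,  1.81543710e-01,  1.60803768e+00,  5.64008450e-06,
        1.35377039e+00, -2.06273452e-01]), 'dq': array([-1.03494666e-04,  8.18574801e-05, -3.37401649e-04, -1.43244933e-03,
        3.45901256e-04, -5.46251565e-04]), 'joint_efforts': array([ 8.36137897e-04, -4.44853091e+01, -3.51345563e+01, -1.67261069e-04,
        8.90046969e-03, -1.83922744e-06]), 'eef_pos': array([0.20697545, 0.53590489, 0.25536826]), 'eef_rot': array([-3.37499917e-04,  1.83364958e-01,  9.83044515e-01, -8.12239772e-04]), 'wrist_force': array([ 0.08300519, -0.54492461,  0.31759542]), 'torque': array([ 0.00390013, -0.02634881, -0.00785103]), 'grasp_force': 0.0, 'opening': 0.9990349719500823}
scene orange 31 324.0 210.0 [ 0.53  -0.061  0.08 ] [ 0.449 -0.068  0.021] [0.553 0.032 0.083]
scene red 120 390.5 381.0 [0.871 0.247 0.124] [ 0.489 -0.096  0.066] [0.901 0.355 0.13 ]
scene black 2876 118.0 99.0 [ 0.476 -1.125  0.115] [ 0.032 -1.223  0.092] [0.756 0.586 0.139]
scene base 3980 332.0 240.0 [ 0.56  -0.039  0.011] [ 0.43  -0.452  0.007] [0.846 0.198 0.015]
((0.45825743675231934, -0.08590853214263916), (0.7050907611846924, 0.8763746023178101), 83.27223205566406)
side orange 43 320.0 264.0 [0.465 0.03  0.023] [ 0.444 -0.063  0.02 ] [0.552 0.052 0.081]
side red 282 50.5 312.0 [0.88  0.346 0.122] [0.482 0.153 0.068] [0.908 0.4   0.125]
side black 4717 483.0 32.0 [ 0.148 -1.125  0.116] [-0.402 -1.378  0.092] [0.887 0.164 0.138]
side base 7139 277.0 291.0 [0.55  0.113 0.01 ] [ 0.42  -0.415  0.006] [0.883 0.398 0.016]
((0.5479953289031982, -0.1403639316558838), (1.0950783491134644, 0.8141725063323975), 22.323392868041992)
```

View pics/scene.png

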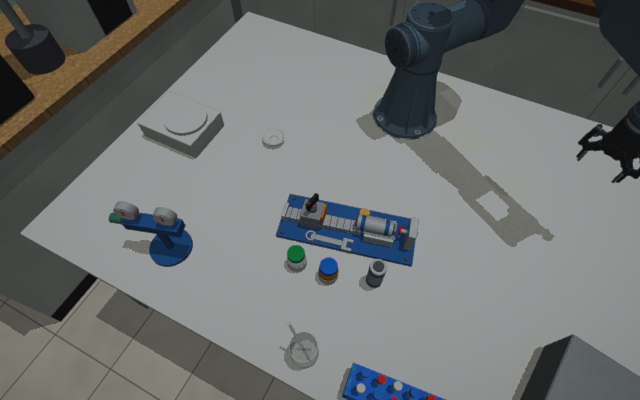

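View pics/side.png

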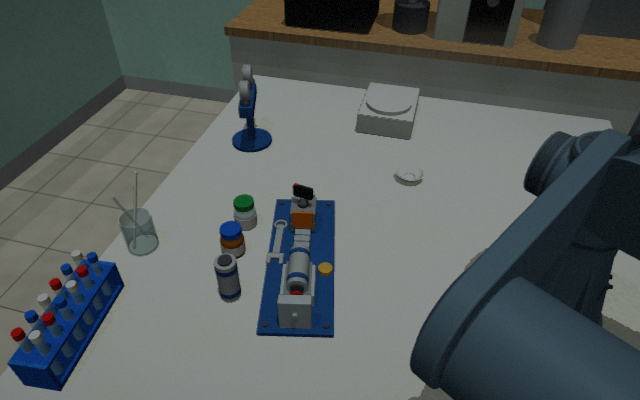

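The scene view shows the slide at about (280–418, 195–262), with the knob at (312,201), the fence at (411,235) and the jars and spare cell below it. In the side view the knob is at (303,192) and the fence at (297,308).

Run:
```python
from h import *
for n,(a,b,c_,d) in dict(scene=(270,425,185,270),side=(255,340,180,340)).items():
    P=np.load(n+".npy")[c_:d,a:b]; img=cv2.imread(f"pics/{n}.png")[c_:d,a:b]
    hsv=cv2.cvtColor(img,cv2.COLOR_BGR2HSV).astype(int); h,s,v=hsv[...,0],hsv[...,1],hsv[...,2]
    z=P[...,2]
    m=(h>95)&(h<125)&(s>120)&(z>.004)&(z<.02)&(P[...,0]>.35)&(P[...,0]<.7)
    m=cv2.morphologyEx(m.astype(np.uint8),cv2.MORPH_OPEN,np.ones((2,2)))>0
    k,l,st,_=cv2.connectedComponentsWithStats(m.astype(np.uint8)); 
    print(n,"base",cv2.minAreaRect(P[m][:,:2].astype(np.float32)))
    m=(z>.1)&(z<.14); q=P[m]
    if len(q): print("knob",len(q),q.mean(0),q.min(0),q.max(0),cv2.minAreaRect(q[:,:2].astype(np.float32)))
    m=(z>.12)&(z<.14); q=P[m]
    if len(q): print("knobtop",len(q),q.mean(0),cv2.minAreaRect(q[:,:2].astype(np.float32)))
    m=(z>.086)&(z<.098)&(P[...,1]>0); q=P[m]
    if len(q): print("fence",len(q),q.mean(0),cv2.minAreaRect(q[:,:2].astype(np.float32)))
    m=(h>5)&(h<20)&(s>150)&(v>100)&(z>.03); q=P[m]; print("face",q.mean(0))
```

```text
scene base ((0.7431210875511169, 0.06740547716617584), (0.6089884638786316, 0.3981536626815796), 13.534704208374023)
knob 282 [0.59372561 0.03745765 0.11350447] [ 0.52060759 -0.10214785  0.10017965] [0.64882072 0.16121979 0.13379544] ((0.5909172892570496, 0.027165845036506653), (0.27837449312210083, 0.04757313430309296), 68.55040740966797)
knobtop 81 [ 0.54503603 -0.0937242   0.12708297] ((0.5437114238739014, -0.09485393762588501), (0.012400501407682896, 0.046775441616773605), 81.40586853027344)
fence 175 [0.48298657 0.18148209 0.09128171] ((0.5496345162391663, 0.1644096076488495), (0.044349730014801025, 0.2095251828432083), 75.70867919921875)
face [ 0.53757787 -0.06203423  0.08062359]
side base ((0.4560021162033081, 0.2682802081108093), (0.14758849143981934, 0.9225496649742126), 13.045441627502441)
knob 243 [ 0.54170197 -0.08780473  0.11666438] [ 0.51913511 -0.10091902  0.10007201] [ 0.5673215  -0.08025951  0.1292132 ] ((0.5436297655105591, -0.0908428430557251), (0.01503729447722435, 0.04944611340761185), 80.27641296386719)
knobtop 106 [ 0.5429878  -0.08943792  0.12535002] ((0.5437631607055664, -0.09087216854095459), (0.015018941834568977, 0.049179963767528534), 80.22928619384766)
fence 360 [0.47763239 0.18768542 0.09008511] ((0.4780077338218689, 0.18653324246406555), (0.06403933465480804, 0.023594867438077927), 12.966898918151855)
face [ 0.53314528 -0.05953178  0.07914758]
```

Request:
servo_tool(series="-1 -0.27 -0.23 0.015 0 0 84;-1 -0.27 -0.23 0.015 0 0 84;-1 -0.27 -0.23 0.015 0 0 84;-1 -0.27 -0.23 0.015 0 0 84;-1 -0.27 -0.23 0.015 0 0 84;-1 -0.27 -0.23 0.015 0 0 84;-1 -0.27 -0.23 0.015 0 0 84;-1 -0.27 -0.23 0.015 0 0 84;-1 -0.27 -0.23 0.015 0 0 84;-1 -0.27 -0.23 0.015 0 0 84;-1 -0.27 -0.23 0.015 0 0 84;-1 -0.27 -0.23 0.015 0 0 84")

```text
time_s: 1.1
eef_pos: [0.3763, 0.2237, 0.2409]
eef_rot: [-0.0, 0.797, 0.605, -0.0]
wrist_force: [-0.1, 1.2, -0.6]
opening: 1.001
grasp_force: 0.0
```

```bash
cat >> h.py <<'E'
def rel(p,ang):  # tool-frame shift to world TCP p, turn about tool z so that tool y is at world angle ang (deg)
    o=ctrl.get_obs(); w=o["eef_rot"]; r=R.from_quat([*w[1:],w[0]]); M=r.as_matrix()
    yaw=np.degrees(np.arctan2(M[1,1],M[0,1]))
    print("t",round(o["time_s"],2),"pos",o["eef_pos"].round(4),"yawY",yaw.round(2),"tilt",M[:,2].round(3),"q",o["q"].round(3),"F",o["wrist_force"].round(1),"T",o["torque"].round(2),"op",round(o["opening"],3),"gf",round(o["grasp_force"],1))
    if p is not None: print("shift",(M.T@(np.array(p)-o["eef_pos"])).round(4),"turn",((yaw-ang+180)%360-180).round(1))
E
python3 -c "
from h import *
rel([.5437,-.0925,.215],-99)"
```

```text
t 1.1 pos [0.3763 0.2237 0.2409] yawY -15.6 tilt [-0.001 -0.    -1.   ] q [ 0.264 -0.124  1.951  0.     1.315  0.536] F [-0.1  1.2 -0.6] T [-0.02 -0.08  0.04] op 1.001 gf 0.0
shift [-0.2595  0.2463  0.0258] turn 83.4
```

Request:
servo_tool(series="-1 -0.26 0.246 0.026 0 0 83.4;-1 -0.26 0.246 0.026 0 0 83.4;-1 -0.26 0.246 0.026 0 0 83.4;-1 -0.26 0.246 0.026 0 0 83.4;-1 -0.26 0.246 0.026 0 0 83.4;-1 -0.26 0.246 0.026 0 0 83.4;-1 -0.26 0.246 0.026 0 0 83.4;-1 -0.26 0.246 0.026 0 0 83.4;-1 -0.26 0.246 0.026 0 0 83.4;-1 -0.26 0.246 0.026 0 0 83.4;-1 -0.26 0.246 0.026 0 0 83.4;-1 -0.26 0.246 0.026 0 0 83.4")

```text
time_s: 2.1
eef_pos: [0.5455, -0.0915, 0.2144]
eef_rot: [-0.0, 0.997, -0.078, -0.001]
wrist_force: [-0.4, -0.5, -0.7]
opening: 1.0
grasp_force: 0.0
```

```bash
cat >> h.py <<'E'
def wrist(name=None):
    o=ctrl.get_obs(); c=ctrl.camera("wrist"); w=o["eef_rot"]
    f=200/np.tan(np.radians(c["fovy"])/2); v,u=np.mgrid[0:400,0:640]
    du,dv=u-c["cx"],v-c["cy"]; r=np.hypot(du,dv)+1e-9; t=r/f; z=c["z_map"]
    k=np.tan(np.minimum(t,1.5))*z/r; p=np.stack([k*du,k*dv,z],-1)
    T=c["T_tool_cam"]; p=p@T[:3,:3].T+T[:3,3]
    P=p@R.from_quat([*w[1:],w[0]]).as_matrix().T+o["eef_pos"]; P[(z<=0)|(t>1.4)]=np.nan
    if name: save(name,c)
    return c["img"],P,o
E
python3 - <<'E'
from h import *
rel([.5437,-.0925,.215],-99)
im,P,o=wrist("pics/w1.png")
z=P[...,2]; m=(z>.122)&(z<.135)&(np.hypot(P[...,0]-.544,P[...,1]+.0925)<.05); q=P[m]
vv,uu=np.nonzero(m); print(uu.mean(),vv.mean(),len(q),q.mean(0),cv2.minAreaRect(q[:,:2].astype(np.float32)))
E
```

```text
t 2.1 pos [ 0.5455 -0.0915  0.2144] yawY -98.98 tilt [-0.002  0.001 -1.   ] q [-0.381  0.175  1.702  0.     1.266  1.347] F [-0.4 -0.5 -0.7] T [ 0.01  0.04 -0.01] op 1.0 gf 0.0
shift [-0.0017  0.0013 -0.0006] turn 0.0
321.40687160940325 222.74593128390597 1106 [ 0.54357379 -0.09553414  0.12761149] ((0.5420411229133606, -0.09570856392383575), (0.01257902942597866, 0.04660407453775406), 80.82942199707031)
```

View pics/w1.png

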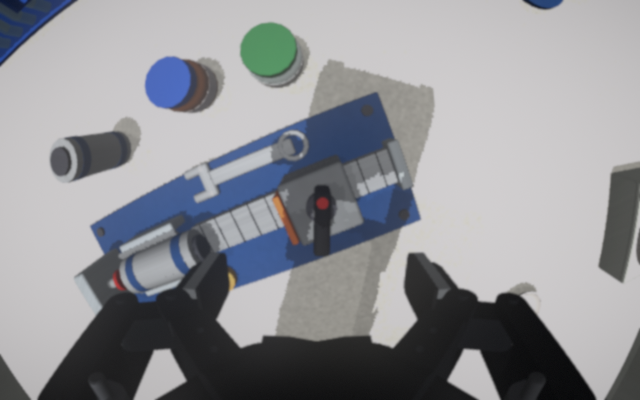

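The wrist view shows the bar upright in the picture, from (322,190) to (322,255). The fingers close across it and the jaws have clear space on both sides.

Request:
servo_tool(series="-1 -0.001 0.003 0.03 0 0 0;-1 -0.001 0.003 0.055 0 0 0;-1 -0.001 0.003 0.055 0 0 0;-1 -0.001 0.003 0.055 0 0 0")

```text
time_s: 2.48
eef_pos: [0.5432, -0.093, 0.159]
eef_rot: [-0.001, 0.997, -0.074, -0.002]
wrist_force: [0.1, 0.4, 0.8]
opening: 1.002
grasp_force: 0.0
```

Run:
```python
from h import *
rel([.543,-.0945,.118],-99.2)
im,P,o=wrist()
z=P[...,2]; m=(z>.12)&(z<.135)&(np.hypot(P[...,0]-.543,P[...,1]+.0945)<.05); q=P[m]
print(len(q),cv2.minAreaRect(q[:,:2].astype(np.float32)))
```

```text
t 2.48 pos [ 0.5432 -0.093   0.159 ] yawY -98.45 tilt [-0.004  0.002 -1.   ] q [-0.385  0.239  1.749  0.     1.158  1.333] F [0.1 0.4 0.8] T [-0.01 -0.04  0.07] op 1.002 gf 0.0
shift [0.0002 0.0016 0.041 ] turn 0.7
1851 ((0.541898250579834, -0.09549109637737274), (0.012252517975866795, 0.04822307825088501), 79.7220230102539)
```

Request:
servo_tool(series="-1 -0.0005 0.002 0.02 0 0 1.3;-1 -0.0005 0.002 0.041 0 0 1.3;-1 -0.0005 0.002 0.041 0 0 1.3;1 -0.0005 0.002 0.041 0 0 1.3;1 -0.0005 0.002 0.041 0 0 1.3;1 -0.0005 0.002 0.041 0 0 1.3;1 -0.0005 0.002 0.041 0 0 1.3;1 -0.0005 0.002 0.041 0 0 1.3;1 -0.0005 0.002 0.041 0 0 1.3;1 -0.0005 0.002 0.041 0 0 1.3;1 -0.0005 0.002 0.041 0 0 1.3;1 -0.0005 0.002 0.041 0 0 1.3")

```text
time_s: 3.53
eef_pos: [0.5441, -0.0951, 0.1201]
eef_rot: [-0.0, 0.996, -0.085, 0.001]
wrist_force: [-0.8, 3.4, 6.7]
opening: 0.132
grasp_force: 59.5
```

```bash
python3 -c "
from h import *
rel([.5425,-.095,.118],-100)"
```

```text
t 3.53 pos [ 0.5441 -0.0951  0.1201] yawY -99.81 tilt [ 0.001  0.    -1.   ] q [-3.880e-01  2.930e-01  1.771e+00  1.000e-03  1.077e+00  1.353e+00] F [-0.8  3.4  6.7] T [0.55 0.06 0.1 ] op 0.132 gf 59.5
shift [-0.0016  0.0002  0.0021] turn 0.2
```

Request:
servo_tool(series="1 0 0 0 0 0 -7;1 0 0 0 0 0 -14;1 0 0 0 0 0 -21;1 0 0 0 0 0 -28;1 0 0 0 0 0 -35;1 0 0 0 0 0 -42;1 0 0 0 0 0 -49;1 0 0 0 0 0 -56;1 0 0 0 0 0 -63;1 0 0 0 0 0 -70;1 0 0 0 0 0 -77;1 0 0 0 0 0 -80")

```text
time_s: 4.53
eef_pos: [0.5433, -0.0956, 0.1201]
eef_rot: [-0.0, 0.817, 0.577, -0.0]
wrist_force: [-4.3, 1.5, 8.0]
opening: 0.131
grasp_force: 59.8
```

```bash
python3 -c "
from h import *
rel([.5425,-.095,.118],-100)"
```

```text
t 4.53 pos [ 0.5433 -0.0956  0.1201] yawY -19.48 tilt [-0.001 -0.    -1.   ] q [-3.890e-01  2.930e-01  1.771e+00 -1.000e-03  1.078e+00 -4.900e-02] F [-4.3  1.5  8. ] T [ 0.16  0.69 -0.13] op 0.131 gf 59.8
shift [ 0.0003 -0.001   0.0021] turn 80.5
```

Request:
servo_tool(series="1 0 0 0 0 0 -7;1 0 0 0 0 0 -14;1 0 0 0 0 0 -21;1 0 0 0 0 0 -28;1 0 0 0 0 0 -35;1 0 0 0 0 0 -42;1 0 0 0 0 0 -49;1 0 0 0 0 0 -56;1 0 0 0 0 0 -63;1 0 0 0 0 0 -70;1 0 0 0 0 0 -77;1 0 0 0 0 0 -80")

```text
time_s: 5.53
eef_pos: [0.5416, -0.0966, 0.1207]
eef_rot: [-0.002, 0.271, 0.963, 0.003]
wrist_force: [-19.3, -2.0, 21.7]
opening: 0.133
grasp_force: 536.9
```

```bash
python3 -c "
from h import *
rel([.5425,-.095,.118],-100)"
```

```text
t 5.53 pos [ 0.5416 -0.0966  0.1207] yawY 58.59 tilt [-0.003  0.007 -1.   ] q [-0.395  0.291  1.772  0.006  1.084 -1.421] F [-19.3  -2.   21.7] T [ -0.61   3.01 -15.3 ] op 0.133 gf 536.9
shift [0.     0.0019 0.0027] turn 158.6
```

The knob has reached its loose end stop, so I'm backing off to relieve it.

Request:
servo_tool(series="1 0 0 0 0 0 5;1 0 0 0 0 0 10;1 0 0 0 0 0 10")

```text
time_s: 5.78
eef_pos: [0.5418, -0.0969, 0.1205]
eef_rot: [-0.002, 0.355, 0.935, 0.002]
wrist_force: [-16.5, -2.7, 18.4]
opening: 0.133
grasp_force: 395.6
```

```bash
python3 -c "
from h import *
rel([.5425,-.095,.118],-100)
im,P,o=wrist('pics/w2.png')
c=ctrl.camera('side'); save('pics/s2.png',c); cv2.imwrite('pics/s2c.png',cv2.resize(c['img'][150:350,200:400,::-1],(600,600)))"
```

```text
t 5.78 pos [ 0.5418 -0.0969  0.1205] yawY 48.39 tilt [-0.003  0.005 -1.   ] q [-0.395  0.291  1.772  0.005  1.082 -1.242] F [-16.5  -2.7  18.4] T [ -0.53   2.47 -11.18] op 0.133 gf 395.6
shift [0.0007 0.0019 0.0025] turn 148.4
```

View pics/s2c.png

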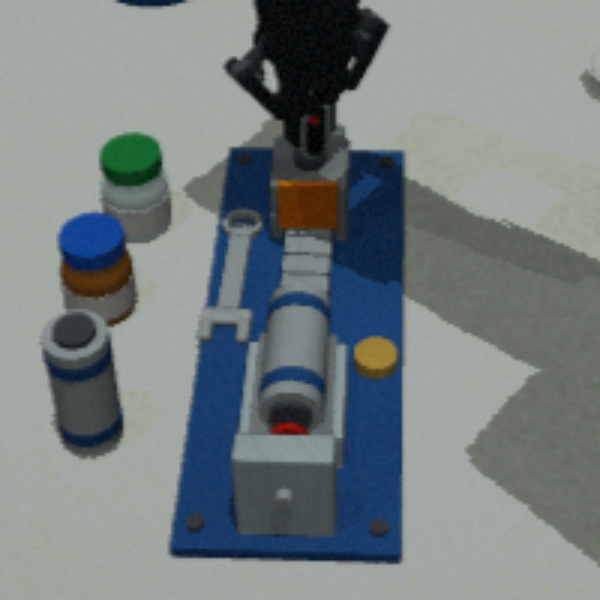

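The side view shows the fingers still on the knob, the cell in its cradle and the bystanders untouched. The torque is still high, so I'm backing off further.

Request:
servo_tool(series="1 0 0 0 0 0 7;1 0 0 0 0 0 14;1 0 0 0 0 0 20;1 0 0 0 0 0 24;1 0 0 0 0 0 24")

```text
time_s: 6.3
eef_pos: [0.5421, -0.0967, 0.1202]
eef_rot: [-0.001, 0.534, 0.846, -0.001]
wrist_force: [-12.3, -2.9, 13.4]
opening: 0.128
grasp_force: 137.1
```

```bash
python3 -c "
from h import *
rel([.5425,-.095,.118],-100)"
```

```text
t 6.3 pos [ 0.5421 -0.0967  0.1202] yawY 25.49 tilt [-0.003  0.    -1.   ] q [-3.920e-01  2.920e-01  1.772e+00 -1.000e-03  1.080e+00 -8.360e-01] F [-12.3  -2.9  13.4] T [-0.61  1.8  -3.48] op 0.128 gf 137.1
shift [0.0014 0.0011 0.0022] turn 125.5
```

Request:
servo_tool(series="1 0 0 0 0 0 7;1 0 0 0 0 0 12;1 0 0 0 0 0 12")

```text
time_s: 6.55
eef_pos: [0.5423, -0.0968, 0.12]
eef_rot: [-0.001, 0.616, 0.787, -0.002]
wrist_force: [-9.0, -4.1, 10.0]
opening: 0.129
grasp_force: 62.8
```

```bash
python3 -c "
from h import *
rel([.5425,-.095,.118],-100)"
```

```text
t 6.55 pos [ 0.5423 -0.0968  0.12  ] yawY 13.88 tilt [-0.003 -0.002 -1.   ] q [-0.391  0.293  1.772 -0.003  1.079 -0.631] F [-9.  -4.1 10. ] T [-0.51  1.4  -0.17] op 0.129 gf 62.8
shift [0.0017 0.0006 0.002 ] turn 113.9
```

Run:
```python
from h import *
a=np.radians(13.2); Y=np.array([-np.sin(a),np.cos(a)]); X=np.array([np.cos(a),np.sin(a)])
K=np.array([.5428,-.0953])
for n,(c0,c1,r0,r1) in dict(scene=(270,425,185,270),side=(255,340,180,340)).items():
    P=np.load(n+".npy")[r0:r1,c0:c1].reshape(-1,3); img=cv2.imread(f"pics/{n}.png")[r0:r1,c0:c1].reshape(-1,3).astype(int)
    d=P[:,:2]-K; s=d@Y; x=d@X; m=(np.abs(x)<.012)&(P[:,2]>.025)&(s>0.02)&(s<.31)
    for i in range(4,62):
        k=m&(s>=i*.005)&(s<i*.005+.005)
        if k.any(): print(n[:2],i*5,P[k,2].max().round(3),img[k].mean(0).astype(int)[::-1],end=" | ")
    print()
```

```text
sc 20 0.076 [102 109 112] | sc 25 0.077 [101 102 104] | sc 30 0.083 [145  88  22] | sc 35 0.083 [106  84  62] | sc 40 0.033 [127 133 135] | sc 45 0.033 [126 133 134] | sc 50 0.032 [111 117 119] | sc 55 0.032 [117 123 125] | sc 60 0.032 [125 132 134] | sc 65 0.033 [126 132 135] | sc 70 0.032 [109 115 117] | sc 75 0.033 [118 125 126] | sc 80 0.032 [126 132 134] | sc 85 0.032 [126 132 134] | sc 90 0.034 [113 119 121] | sc 95 0.032 [113 119 121] | sc 100 0.032 [126 133 135] | sc 105 0.032 [126 133 135] | sc 110 0.032 [110 116 118] | sc 115 0.033 [115 120 122] | sc 120 0.032 [91 95 97] | sc 125 0.072 [61 66 72] | sc 130 0.082 [83 87 90] | sc 135 0.081 [123 128 130] | sc 140 0.082 [ 85 100 120] | sc 145 0.081 [ 28  62 107] | sc 150 0.082 [ 53  77 115] | sc 155 0.08 [124 131 135] | sc 160 0.082 [126 133 135] | sc 165 0.083 [125 132 134] | sc 170 0.08 [128 135 137] | sc 175 0.083 [128 134 136] | sc 180 0.081 [128 135 137] | sc 185 0.081 [126 133 135] | sc 190 0.081 [127 134 136] | sc 195 0.081 [129 135 137] | sc 200 0.08 [128 134 137] | sc 205 0.083 [123 130 133] | sc 210 0.083 [ 48  75 113]
[... 1080 characters left out ...]
 [103 111 111] | si 165 0.081 [103 111 111] | si 170 0.079 [102 110 110] | si 175 0.079 [103 111 111] | si 180 0.079 [102 110 110] | si 185 0.08 [104 111 111] | si 190 0.08 [103 111 110] | si 195 0.079 [103 111 110] | si 200 0.079 [103 112 111] | si 205 0.08 [103 111 110] | si 210 0.079 [69 83 99] | si 215 0.081 [21 48 86] | si 220 0.083 [24 50 83] | si 225 0.079 [ 90 100 104] | si 230 0.08 [76 82 82] | si 235 0.08 [34 36 38] | si 240 0.073 [22 22 24] | si 250 0.07 [93 13 12] | si 255 0.071 [89 15 13] | si 275 0.09 [111 120 121] | si 280 0.094 [111 123 124] | si 285 0.093 [112 124 126] | si 290 0.093 [113 125 127] | si 295 0.094 [64 71 72] | si 300 0.09 [64 70 71] | si 305 0.066 [62 67 67] |
```

Request:
servo_tool(series="1 0.003 -0.001 -0.001 0 0 0;1 0.010 -0.001 -0.001 0 0 0;1 0.020 -0.001 -0.001 0 0 0;1 0.030 -0.001 -0.001 0 0 0;1 0.040 -0.001 -0.001 0 0 0;1 0.050 -0.0005 -0.001 0 0 0;1 0.060 -0.0005 -0.001 0 0 0;1 0.068 -0.0005 -0.001 0 0 0;1 0.076 0 -0.001 0 0 0;1 0.082 0 -0.001 0 0 0;1 0.086 0 -0.001 0 0 0;1 0.086 0 -0.001 0 0 0")

```text
time_s: 7.55
eef_pos: [0.522, -0.0106, 0.1201]
eef_rot: [-0.001, 0.614, 0.789, 0.0]
wrist_force: [-1.6, 2.3, -1.7]
opening: 0.135
grasp_force: 61.0
```

```bash
cat >> h.py <<'E'
def sl():
    a=np.radians(13.2); o=ctrl.get_obs(); Y=np.array([-np.sin(a),np.cos(a)]);X=np.array([np.cos(a),np.sin(a)])
    d=o["eef_pos"][:2]-np.array([.5423,-.0968]); print("along",d@Y*1e3,"lat",d@X*1e3,"Fy",o["wrist_force"][:2]@Y,"Fx",o["wrist_force"][:2]@X)
E
python3 -c "
from h import *
rel([.5425,-.095,.118],-100);sl()"
```

```text
t 7.55 pos [ 0.522  -0.0106  0.1201] yawY 14.21 tilt [-0.001  0.001 -1.   ] q [-2.490e-01  2.340e-01  1.847e+00  1.000e-03  1.062e+00 -4.970e-01] F [-1.6  2.3 -1.7] T [ 0.3  0.2 -0.1] op 0.135 gf 61.0
shift [-0.0868 -0.0009  0.002 ] turn 114.2
along 88.54319027264081 lat -0.05299919362130002 Fy 2.5818528793067865 Fx -1.0251311032961612
```

Request:
servo_tool(series="1 0.003 0 0 0 0 0;1 0.006 0 0 0 0 0;1 0.009 0 0 0 0 0;1 0.012 0 0 0 0 0;1 0.014 0 0 0 0 0;1 0.014 0 0 0 0 0;1 0.014 0 0 0 0 0")

```text
time_s: 8.13
eef_pos: [0.5193, 0.0011, 0.1202]
eef_rot: [0.0, 0.615, 0.789, -0.0]
wrist_force: [0.8, -5.1, -6.4]
opening: 0.129
grasp_force: 60.0
```

```bash
python3 -c "
from h import *
sl()
c=ctrl.camera('side'); save('pics/s3.png',c); cv2.imwrite('pics/s3c.png',cv2.resize(c['img'][200:350,240:360,::-1],(480,600)))"
```

```text
along 100.5266866068855 lat -0.044601965276227735 Fy -5.169802977257999 Fx -0.345855931718545
```

View pics/s3c.png

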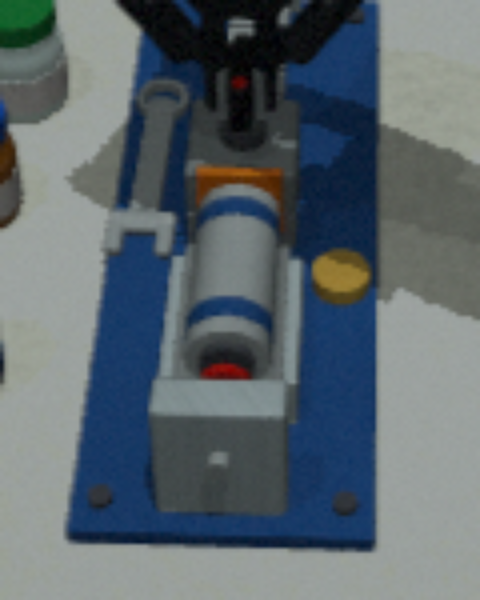

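The stop's orange face is now on the cell, and the cell's far boss is at the red head. I'll press on in small steps and watch the force.

Request:
servo_tool(series="1 0.002 0 0 0 0 0;1 0.003 0 0 0 0 0;1 0.003 0 0 0 0 0")

```text
time_s: 8.43
eef_pos: [0.5186, 0.0039, 0.1202]
eef_rot: [0.0, 0.615, 0.789, -0.0]
wrist_force: [2.9, -5.1, -7.4]
opening: 0.132
grasp_force: 59.9
```

Request:
servo_tool(series="1 0.002 0 0 0 0 0;1 0.003 0 0 0 0 0;1 0.003 0 0 0 0 0")

```text
time_s: 8.68
eef_pos: [0.5179, 0.0068, 0.1201]
eef_rot: [0.001, 0.615, 0.789, -0.0]
wrist_force: [2.1, -5.2, -7.9]
opening: 0.129
grasp_force: 59.8
```

```bash
python3 -c "
from h import *
sl()"
```

```text
along 106.44501561370846 lat -0.07079859230959842 Fy -5.5458787976688315 Fx 0.840923248140454
```

Request:
servo_tool(series="1 0.002 0 0 0 0 0;1 0.002 0 0 0 0 0;1 0.002 0 0 0 0 0")

```text
time_s: 8.93
eef_pos: [0.5175, 0.0084, 0.1202]
eef_rot: [0.001, 0.615, 0.789, -0.0]
wrist_force: [1.7, -6.5, -7.7]
opening: 0.129
grasp_force: 59.7
```

Request:
servo_tool(series="1 0.002 0 0 0 0 0;1 0.002 0 0 0 0 0;1 0.002 0 0 0 0 0")

```text
time_s: 9.18
eef_pos: [0.5173, 0.0098, 0.1202]
eef_rot: [0.001, 0.615, 0.789, -0.001]
wrist_force: [3.9, -9.6, -9.8]
opening: 0.131
grasp_force: 59.5
```

```bash
python3 -c "
from h import *
sl()
im,P,o=wrist('pics/w3.png')"
```

```text
along 109.46999408226648 lat -0.05360278020255803 Fy -10.182589810209516 Fx 1.5793732648222758
```

View pics/w3.png

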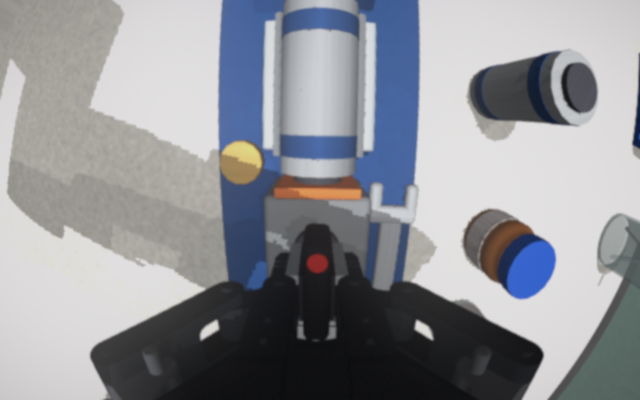

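The wrist view shows the orange face tight on the cell, with the cell straight in the cradle. The force rose to 10 N, so the plunger is in contact. I'll press on.

Request:
servo_tool(series="1 0.002 0 0 0 0 0;1 0.003 0 0 0 0 0;1 0.003 0 0 0 0 0")

```text
time_s: 9.48
eef_pos: [0.5167, 0.0123, 0.1202]
eef_rot: [0.002, 0.615, 0.789, -0.001]
wrist_force: [5.2, -11.5, -9.4]
opening: 0.136
grasp_force: 59.4
```

Request:
servo_tool(series="1 0.002 0 0 0 0 0;1 0.002 0 0 0 0 0;1 0.002 0 0 0 0 0")

```text
time_s: 9.73
eef_pos: [0.5162, 0.014, 0.1202]
eef_rot: [0.002, 0.615, 0.789, -0.001]
wrist_force: [3.9, -12.0, -9.6]
opening: 0.127
grasp_force: 58.5
```

```bash
python3 -c "
from h import *
sl()"
```

```text
along 113.86327497210289 lat -0.07532173917645384 Fy -12.562333256730188 Fx 1.101625595290677
```

Request:
servo_tool(series="1 0.0015 0 0 0 0 0;1 0.0015 0 0 0 0 0;1 0.0015 0 0 0 0 0")

```text
time_s: 9.98
eef_pos: [0.5159, 0.0153, 0.1202]
eef_rot: [0.002, 0.615, 0.789, -0.001]
wrist_force: [4.7, -12.5, -10.1]
opening: 0.127
grasp_force: 58.4
```

Request:
servo_tool(series="1 0.0015 0 0 0 0 0;1 0.0015 0 0 0 0 0;1 0.0015 0 0 0 0 0")

```text
time_s: 10.23
eef_pos: [0.5156, 0.0166, 0.1202]
eef_rot: [0.002, 0.615, 0.789, -0.001]
wrist_force: [3.7, -14.0, -10.8]
opening: 0.13
grasp_force: 58.4
```

```bash
python3 -c "
from h import *
sl(); rel(None,0)"
```

```text
along 116.51675201618752 lat -0.05684043228773579 Fy -14.444430588647464 Fx 0.4311517696841996
t 10.23 pos [0.5156 0.0166 0.1202] yawY 14.14 tilt [ 0.002 -0.004 -1.   ] q [-0.196  0.219  1.864 -0.004  1.055 -0.441] F [  3.7 -14.  -10.8] T [-1.95 -0.58 -0.14] op 0.13 gf 58.4
```

Request:
servo_tool(series="1 0 0 0 0 0 7;1 0 0 0 0 0 14;1 0 0 0 0 0 21;1 0 0 0 0 0 28;1 0 0 0 0 0 35;1 0 0 0 0 0 42;1 0 0 0 0 0 49;1 0 0 0 0 0 56;1 0 0 0 0 0 63;1 0 0 0 0 0 70;1 0 0 0 0 0 77;1 0 0 0 0 0 80")

```text
time_s: 11.23
eef_pos: [0.5175, 0.0166, 0.1203]
eef_rot: [0.003, 0.979, 0.206, 0.003]
wrist_force: [12.5, -12.2, -19.4]
opening: 0.127
grasp_force: 58.3
```

```bash
python3 -c "
from h import *
sl(); rel(None,0)"
```

```text
along 116.02402875627219 lat 1.7480333283833394 Fy -14.720050295137298 Fx 9.34265116545697
t 11.23 pos [0.5175 0.0166 0.1203] yawY -66.21 tilt [ 0.006 -0.004 -1.   ] q [-0.196  0.22   1.863 -0.003  1.051  0.961] F [ 12.5 -12.2 -19.4] T [-1.82 -1.86  0.19] op 0.127 gf 58.3
```

Request:
servo_tool(series="1 0.001 0 0.001 0 0 7;1 0.001 0 0.001 0 0 14;1 0.001 0 0.001 0 0 21;1 0.001 0 0.001 0 0 28;1 0.001 0 0.001 0 0 35;1 0.001 0 0.001 0 0 42;1 0.001 0 0.001 0 0 49;1 0.001 0 0.001 0 0 56;1 0.001 0 0.001 0 0 63;1 0.001 0 0.001 0 0 70;1 0.001 0 0.001 0 0 77;1 0.001 0 0.001 0 0 80")

```text
time_s: 12.23
eef_pos: [0.517, 0.0145, 0.1202]
eef_rot: [0.003, 0.882, -0.471, 0.003]
wrist_force: [1.1, -25.4, -4.6]
opening: 0.129
grasp_force: 60.3
```

```bash
python3 -c "
from h import *
sl(); rel(None,0)"
```

```text
along 114.10698690104037 lat 0.7857125974995052 Fy -24.97325313206421 Fx -4.766309624628041
t 12.23 pos [0.517  0.0145 0.1202] yawY -146.17 tilt [ 0.002 -0.009 -1.   ] q [-0.197  0.222  1.861 -0.009  1.054  2.358] F [  1.1 -25.4  -4.6] T [-3.61 -0.07  0.27] op 0.129 gf 60.3
```

Request:
servo_tool(series="1 0 0 0 0 0 7;1 0 0 0 0 0 14;1 0 0 0 0 0 21;1 0 0 0 0 0 28;1 0 0 0 0 0 35;1 0 0 0 0 0 39;1 0 0 0 0 0 39")

```text
time_s: 12.82
eef_pos: [0.5158, 0.0142, 0.1202]
eef_rot: [-0.003, -0.675, 0.737, -0.003]
wrist_force: [-4.8, -27.0, 0.6]
opening: 0.128
grasp_force: 61.5
```

```bash
python3 -c "
from h import *
sl(); rel(None,0)"
```

```text
along 114.1031481616598 lat -0.4481871260527162 Fy -25.2006706507565 Fx -10.862559774747819
t 12.82 pos [0.5158 0.0142 0.1202] yawY 174.96 tilt [-0.    -0.009 -1.   ] q [-0.198  0.221  1.862 -0.01   1.057  3.037] F [ -4.8 -27.    0.6] T [-3.81  0.8  -0.04] op 0.128 gf 61.5
```

Request:
servo_tool(series="-1 0 0 0 0 0 0;-1 0 0 0 0 0 0;-1 0 0 0 0 0 0;-1 0 0 0 0 0 0;-1 0 0 0 0 0 0;-1 0 0 -0.025 0 0 0;-1 0 0 -0.05 0 0 0;-1 0 0 -0.055 0 0 0;-1 0 0 -0.055 0 0 -7;-1 0 0 -0.055 0 0 -14;-1 0 0 -0.055 0 0 -21;-1 0 0 -0.055 0 0 -28")

```text
time_s: 13.82
eef_pos: [0.5155, 0.0198, 0.174]
eef_rot: [-0.0, 0.837, -0.548, -0.0]
wrist_force: [-0.1, -0.9, -0.4]
opening: 1.001
grasp_force: 0.0
```

Request:
servo_tool(series="-1 0 0 0 0 0 -7;-1 0 0 0 0 0 -14;-1 0 0 0 0 0 -21;-1 0 0 0 0 0 -28;-1 0 0 0 0 0 -35;-1 0 0 0 0 0 -42;-1 0 0 0 0 0 -49;-1 0 0 0 0 0 -56;-1 0 0 0 0 0 -63;-1 0 0 0 0 0 -70;-1 0 0 0 0 0 -77;-1 0 0 0 0 0 -77")

```text
time_s: 14.82
eef_pos: [0.5154, 0.0198, 0.1739]
eef_rot: [-0.0, 0.996, 0.091, -0.0]
wrist_force: [0.6, 0.1, 0.7]
opening: 0.999
grasp_force: 0.0
```

Request:
servo_tool(series="-1 0 0 0 0 0 -7;-1 0 0 0 0 0 -14;-1 0 0 0 0 0 -21;-1 0 0 0 0 0 -28;-1 0 0 0 0 0 -35;-1 0 0 0 0 0 -42;-1 0 0 0 0 0 -49;-1 0 0 0 0 0 -56;-1 0 0 0 0 0 -63;-1 0 0 0 0 0 -70;-1 0 0 0 0 0 -75;-1 0 0 0 0 0 -75")

```text
time_s: 15.82
eef_pos: [0.5155, 0.0196, 0.174]
eef_rot: [-0.0, 0.736, 0.677, -0.0]
wrist_force: [0.6, 0.6, 0.7]
opening: 1.001
grasp_force: 0.0
```

Run:
```python
from h import *
sl(); im,P,o=wrist()
z=P[...,2]; m=(z>.12)&(z<.135)&(np.hypot(P[...,0]-.516,P[...,1]-.0155)<.05); q=P[m]
r=cv2.minAreaRect(q[:,:2].astype(np.float32)); print(len(q),r)
rel([*r[0],.118],r[2])
c=ctrl.camera('side'); save('pics/s4.png',c); cv2.imwrite('pics/s4c.png',cv2.resize(c['img'][200:350,240:360,::-1],(480,600)))
```

```text
along 119.49506845652415 lat 0.4799684539429513 Fy 0.39883962214153945 Fx 0.7165452261397178
1578 ((0.5158373117446899, 0.015044606290757656), (0.04813873767852783, 0.01174162793904543), 84.77525329589844)
t 15.87 pos [0.5155 0.0196 0.1741] yawY -5.09 tilt [-0.  0. -1.] q [-0.192  0.142  1.83   0.     1.171 -0.104] F [-0.1  0.8  1. ] T [0.02 0.01 0.01] op 0.997 gf 0.0
shift [-0.0046  0.0007  0.0561] turn -89.9
```

View pics/s4c.png

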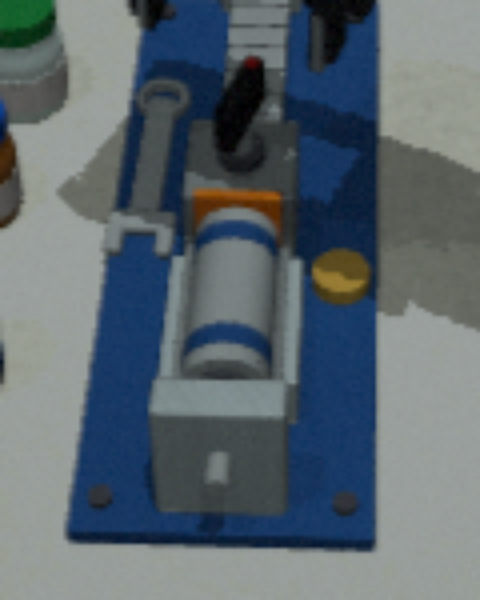

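The side view shows the stop holding by itself, the cell lying in its cradle and the plunger rod sticking further out of the back of the fence. I'll regrasp and keep tightening.

Request:
servo_tool(series="-1 -0.0045 0.0005 0 0 0 0;-1 -0.0045 0.0005 0.03 0 0 0;-1 -0.0045 0.0005 0.055 0 0 0;-1 -0.0045 0.0005 0.055 0 0 0;1 -0.0045 0.0005 0.055 0 0 0;1 -0.0045 0.0005 0.055 0 0 0;1 -0.0045 0.0005 0.055 0 0 0;1 -0.0045 0.0005 0.055 0 0 0;1 -0.0045 0.0005 0.055 0 0 0;1 -0.0045 0.0005 0.055 0 0 0;1 -0.0045 0.0005 0.055 0 0 0;1 -0.0045 0.0005 0.055 0 0 0")

```text
time_s: 16.92
eef_pos: [0.5159, 0.0148, 0.1202]
eef_rot: [0.0, 0.736, 0.677, 0.0]
wrist_force: [-2.2, 0.6, 5.7]
opening: 0.131
grasp_force: 58.6
```

Request:
servo_tool(series="1 0 0 0 0 0 7;1 0 0 0 0 0 14;1 0 0 0 0 0 21;1 0 0 0 0 0 28;1 0 0 0 0 0 35;1 0 0 0 0 0 42;1 0 0 0 0 0 49;1 0 0 0 0 0 56;1 0 0 0 0 0 56")

```text
time_s: 17.67
eef_pos: [0.5156, 0.0149, 0.121]
eef_rot: [0.006, 0.963, 0.271, -0.002]
wrist_force: [-3.5, 0.4, 10.4]
opening: 0.136
grasp_force: 662.6
```

```bash
python3 -c "
from h import *
sl(); rel(None,0)"
```

```text
along 114.79000295959693 lat -0.4636359444002688 Fy 1.2208326807679424 Fx -3.2909924121797265
t 17.67 pos [0.5156 0.0149 0.121 ] yawY -58.58 tilt [-0.001 -0.013 -1.   ] q [-0.194  0.22   1.862 -0.015  1.058  0.836] F [-3.5  0.4 10.4] T [ 0.4   0.67 18.82] op 0.136 gf 662.6
```

The torque is far above the 0.25 N m stop value, so the knob is at its tight end. I'll unwind the excess before releasing.

Request:
servo_tool(series="1 0 0 0 0 0 -7;1 0 0 0 0 0 -14;1 0 0 0 0 0 -21;1 0 0 0 0 0 -28;1 0 0 0 0 0 -28")

```text
time_s: 18.08
eef_pos: [0.5158, 0.0149, 0.1206]
eef_rot: [0.003, 0.871, 0.491, -0.002]
wrist_force: [-3.3, -1.2, 8.9]
opening: 0.133
grasp_force: 295.1
```

```bash
python3 -c "
from h import *
sl(); rel(None,0)"
```

```text
along 114.77004728179642 lat -0.32739089622173223 Fy -0.3931087882646133 Fx -3.43907293129042
t 18.08 pos [0.5158 0.0149 0.1206] yawY -31.25 tilt [-0.    -0.006 -1.   ] q [-0.198  0.22   1.862 -0.007  1.058  0.351] F [-3.3 -1.2  8.9] T [0.06 0.57 8.31] op 0.133 gf 295.1
```

Request:
servo_tool(series="1 0 0 0 0 0 -7;1 0 0 0 0 0 -14;1 0 0 0 0 0 -19;1 0 0 0 0 0 -19;1 0 0 0 0 0 -19")

```text
time_s: 18.5
eef_pos: [0.5159, 0.0149, 0.1203]
eef_rot: [0.001, 0.785, 0.619, -0.001]
wrist_force: [-2.0, 0.5, 5.8]
opening: 0.13
grasp_force: 109.1
```

```bash
python3 -c "
from h import *
sl(); rel(None,0)"
```

```text
along 114.77102094806396 lat -0.24634709133077423 Fy 0.9736479911707762 Fx -1.8268882238170168
t 18.5 pos [0.5159 0.0149 0.1203] yawY -13.44 tilt [ 0.    -0.002 -1.   ] q [-0.2    0.221  1.863 -0.002  1.058  0.035] F [-2.   0.5  5.8] T [0.15 0.41 2.53] op 0.13 gf 109.1
```

Request:
servo_tool(series="1 0 0 0 0 0 -4;1 0 0 0 0 0 -4;-1 0 0 0 0 0 -4;-1 0 0 0 0 0 -4;-1 0 0 0 0 0 -4;-1 0 0 0 0 0 -4;-1 0 0 0 0 0 -4;-1 0 0 -0.025 0 0 -4;-1 0 0 -0.055 0 0 -4;-1 0 0 -0.085 0 0 -4;-1 0 0 -0.1 0 0 -4;-1 0 0 -0.1 0 0 -4")

```text
time_s: 19.5
eef_pos: [0.5182, 0.0144, 0.2237]
eef_rot: [0.003, 0.765, 0.644, 0.002]
wrist_force: [0.4, 0.9, 0.6]
opening: 1.0
grasp_force: 0.0
```

Run:
```python
from h import *
im,P,o=wrist('pics/w5.png')
z=P[...,2]; m=(z>.12)&(z<.135)&(np.hypot(P[...,0]-.516,P[...,1]-.015)<.05); q=P[m]
r=cv2.minAreaRect(q[:,:2].astype(np.float32)); print(len(q),r); rel(None,0)
```

```text
1054 ((0.5156565308570862, 0.015078687109053135), (0.04766467586159706, 0.012678111903369427), 83.57429504394531)
t 19.55 pos [0.5171 0.0146 0.2214] yawY -9.84 tilt [ 0.004 -0.001 -1.   ] q [-0.202  0.084  1.789 -0.     1.264 -0.03 ] F [ 0.  -0.5  0.1] T [ 0.03  0.04 -0.03] op 1.003 gf 0.0
```

View pics/w5.png

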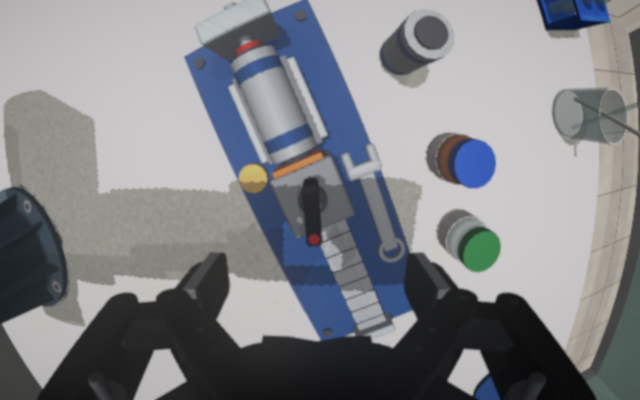

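The wrist view shows the cell in its cradle against the red head at (248,45), the knob free of the fingers and the bystanders in place. The knob turned about 200° from its loose end to its tight end. I'll check the plunger depth with numbers.

Run:
```python
from h import *
a=np.radians(13.2); Y=np.array([-np.sin(a),np.cos(a)]); X=np.array([np.cos(a),np.sin(a)]); K=np.array([.5423,-.0955])
def ana(tag,P,rgb):
    P=P.reshape(-1,3); hsv=cv2.cvtColor(rgb,cv2.COLOR_RGB2HSV).reshape(-1,3).astype(int); h,S,v=hsv.T
    d=P[:,:2]-K; s=d@Y; x=d@X; z=P[:,2]; on=np.abs(x)<.02
    b=on&(h>95)&(h<125)&(S>120)&(z>.065)&(z<.09)&(s>.1)&(s<.27)
    r=on&((h<8)|(h>172))&(S>150)&(z>.045)&(s>.2)&(s<.3)
    o=on&(h>8)&(h<22)&(S>150)&(z>.05)&(s<.2)
    f=(np.abs(x)<.03)&(z>.087)&(z<.098)&(s>.23)&(s<.32)
    g=s[b]*1e3; mid=g.mean() if len(g) else 0
    print(tag,"bands",np.median(g[g<mid]).round(1),np.median(g[g>mid]).round(1),"red",np.percentile(s[r]*1e3,[5,50,95]).round(1) if r.any() else 0,"face",(np.median(s[o])*1e3).round(1) if o.any() else 0,"fence",np.percentile(s[f]*1e3,[3,97]).round(1) if f.any() else 0)
for n in("scene","side"):
    ana(n+"0",np.load(n+".npy"),cv2.imread(f"pics/{n}.png")[:,:,::-1].copy())
    c=ctrl.camera(n); ana(n+"1",cloud(c),c["img"])
im,P,o=wrist(); ana("wrist",P,im)
```

```text
scene0 bands 148.8 216.7 red [250.  252.4 254.7] face 34.8 fence [274.9 295.4]
scene1 bands 170.5 238.9 red [260.3 262.  264.3] face 146.7 fence [274.9 295.5]
side0 bands 151.2 219.5 red [251.7 256.6 258.7] face 38.7 fence [279.2 299.7]
side1 bands 173.2 241.6 red 0 face 150.9 fence [279.  299.7]
wrist bands 170.3 238.1 red [261.  262.1 263.4] face 145.5 fence [274.7 294.7]
```

The red head has moved about 9.6 mm and the stop is holding, so I'm handing in.

```bash
python3 -c "
from bench import ctrl
print(ctrl.hand_in())"
```

```text
the job is handed in; nothing more can be done
None
```

The job is handed in: I freed the stop, slid it until the cell pressed the plunger in by about 9.6 mm, and tightened the knob to its end stop, where it held after release. The knob was briefly driven hard against both end stops, at about 15 and 19 N m.

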